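# Wedge the rocking block heater

## Task

The white block heater rocks because its front-right foot, the one below the yellow pad, is too short. Push the orange wedge along the desk, thin end first, under that foot until the heater no longer rocks: it must stay level, neither sagging onto the wedge nor jacked up by it. Lift or carry nothing, do not shove the heater out of its place and leave the other things alone; finish with the fingers off the wedge and still pressing down on the yellow pad, about as firmly as on a doorbell, to show that the corner stays up.

Things in the scene. Friction and masses are not known exactly. Their poses are not given: they have to be found in the camera images.
- heater: white dry-block heater, casing 160 (x) x 170 (y) mm, about 2.4 kg, flat top 80 mm above the desk; aluminium block with 16 wells on the rear left of the top (95 mm above the desk). Origin: centre of the footprint, desk level; x to its rear (the display panel looks to -x), y to its left, z up. Four ball-shaped black feet of 20 mm diameter at x = +-60, y = +-62 mm; casing underside 20 mm above the desk
- foot_spot (a point): point of the heater directly below the axis of its short front-right foot, at desk level while the heater is level (x = -60, y = -62, z = 0 mm in the heater's frame). The short foot ends 5 to 9 mm above the desk, different every time; the other three feet reach it, and the heater stands level when untouched
- press_pad: round yellow pad, 40 mm diameter, 5 mm proud of the heater's top at its front-right corner, almost above the short foot; a rigid part of the heater. Unwedged, about 2 to 3 N down on it tips this corner until the short foot meets the desk (or a wedge)
- pad_top (a point): centre of the upper face of the yellow pad, 85 mm above the desk when the heater is level
- wedge: loose orange plastic wedge, 110 mm long, 56 mm wide, 80 g, flat on the desk; its top rises evenly from 2 mm at the thin end to 20 mm at the thick end. Origin: centre of its underside; x to the thin end, z up. It starts on the heater's right (-y) side, thin end pointing roughly at the short foot, about 30 to 80 mm short of its axis
- wedge_back (a point): middle of the wedge's upright flat rear face (56 mm wide, 20 mm high), 10 mm above the desk: push here, towards the thin end. It slides easily (about 1 N) until it meets the foot; snug, it resists a push of about 4 to 10 N; pushes over about 12 N jack the heater up or shove it along
- wedge_tip (a point): middle of the wedge's thin edge, 1 mm above the desk
- orange_cup: specimen cup with an orange lid, 61 mm diameter, 62 mm high, loose bystander; origin: centre of its underside
- white_cup: specimen cup with a white lid, 61 mm diameter, 62 mm high, loose bystander; origin: centre of its underside
- notes: pad of yellow sticky notes, 76 x 76 x 21 mm, loose bystander; origin: centre of its underside
- blue_cartridge: upright blue test cartridge, 39 x 44 x 73 mm, loose bystander; origin: centre of its underside
Not all that is in view belongs to the job. There is more than one size of the wedge; the one meant has the size given above.

How it is judged (in metres and radians):
On the way:
1. the wedge lies under the short foot and carries it (contact force between heater and wedge above 0.5 N and y of wedge_tip in the frame of foot_spot above -0.005 m), for 0.1 s.
At the end, for the whole second after the job is handed in: fingers press the yellow pad with over 3 N, off the wedge; the wedge lies flat under the short foot and carries load; that corner is at most 3 mm below and 2.5 mm above level, the heater within 0.016 rad of level, at rest, under 30 mm from its start (contact force between the fingers and press_pad above 3 N and contact force between the fingers and wedge below 0.3 N and contact force between heater and wedge above 1.5 N and height (world z) of foot_spot between -0.003 and 0.0025 m and angle between heater's own z axis and vertical below 0.016 rad and y of wedge_tip in the frame of foot_spot above -0.005 m and angle between wedge's own z axis and vertical below 0.06 rad and distance of heater from where it was at the start of the episode below 0.03 m and linear speed of each of heater, wedge below 0.01 m/s); the arm keeps its last pose, push and grip.
It fails at once if the wedge is lifted or tipped (height (world z) of wedge above 0.012 m or angle between wedge's own z axis and vertical above 0.3 rad).
It fails at once if the heater is lifted (height (world z) of heater above 0.012 m).
It fails at once if the heater is shoved more than 40 mm (distance of heater from where it was at the start of the episode above 0.04 m).
It fails at once if the yellow pad is pressed with more than 60 N (contact force between the fingers and press_pad above 60 N).
It fails at once if a bystander is moved more than 30 mm (distance of any of orange_cup, white_cup, notes, blue_cartridge from where it was at the start of the episode above 0.03 m).
It also fails if it takes over 48 s, if anything falls off the work surface, if the arm or the gripper's body presses on something with over 40 N, if the wrist force passes 120 N, or if a joint passes its speed limit or range.

## Robot

A 7-joint arm with a two-finger parallel gripper is mounted at the origin on a cart in front of the work surface, level with it; the furniture and walls round the work are solid. World frame = base frame: x ahead of the robot, y to its left, z up, the work surface at z = 0. Lengths are in m, angles in degrees, forces in N, time in s.
With the tool pointing down it reaches from about 0.425 to 0.875 m from the base axis. Payload 4.7 kg.
Tool frame: the origin (TCP) lies at the very end of the fingers, on their centre line; the grasp point (between the pads) lies env.tcp_to_grasp behind it (env.tcp_to_grasp is the distance from the TCP to the grasp point, in m); z points along the fingers, x is the direction in which the jaws open and shut, and the axes are right-handed (so a half turn about z gives the same grasp; the last joint's range is limited). The gripper opens to 87 mm and grips with 3 to 60 N. Pads are 19 mm wide; open, the fingers measure 117 mm over their backs; the gripper's body (75 mm by 190 mm) begins 51 mm behind the grasp point.
Start: joints at [66.182, 18.392, -4.016, 83.108, 1.295, 78.541, -3.26], TCP at [0.271, -0.591, 0.223] pointing down, gripper open.
Joint ranges: [-163.93, 163.93], [-17.29, 119.83], [-79.2, 71.16], [3.27, 140.29], [-89.18, 269.18], [5.43, 117.66], [-154.24, 154.24]. Speed limits (degrees/s): [147.25, 147.25, 180, 180, 180, 180, 180].

## Interface

Orientations are given as [roll, pitch, yaw] about the fixed x, y, z axes, in that order (R = Rz(yaw) Ry(pitch) Rx(roll)).
In Python, from cell import env gives the robot as it stands. The module is installed in compiled form; this text tells all that it offers.
- The arm moves only by the tool send_rows, never from a script. Its argument "steps" is a list of rows, each a list of 3 entries, a list of its own where there are three numbers: the shift along the tool's x, y, z in m, then the turn, a rotation vector about the tool's x, y, z in rad, then the finger opening in m, from 0 to 0.087. A call has exactly 5 rows; each row is the pose to reach, as a shift and turn from the pose commanded when the call began, along the tool's axes at that moment; what a row does not reach only later rows make up. A row lasts 1/12 s, in which the tool goes at most 41.7 mm and 7.16 degrees, less where a joint would pass 70% of its speed; a pose out of reach is approached as far as the arm can. A call with a gripper value outside its range is refused whole. The fingers move at their own pace and stop on an object; "grip_force" is the grip in N (left out, the last holds). Time passes only in rows, so rows that repeat a pose let the fingers close, or fill a call up. It gives the time, the measured TCP pose, the force and the opening at its end, in the units of the state.
- env.get_obs(): the state, without advancing time (a new reading comes with each control period).
- env.read_camera(name): name is "scene" or "top" or "wrist"; returns a dict with "pixels" (384x512x3 uint8, red, green, blue), "fx", "fy", "cx", "cy" (pixels), "k1" (the pictures are not rectified: a ray, as slopes to the right and down, at radius r is drawn at 1 + k1 r^2 times it, then the intrinsics apply), "position" and "rotation" of the camera in the world. Camera axes: x right, y up, looking along -z (the intrinsics and any distortion apply to the point x, -y, -z); pixel columns grow to the right and rows downward; lengths in m; the calibration is good to about 2 mm. A picture is of the moment at which its call begins. There is no depth.
- env.sign_off(): hands the job in, once; it reports no verdict.
The state is a dict: "time_s": time; "qpos": joint angles; "joint_velocities": joint speeds; "effort": joint torques, N m; "tool_pos": TCP position; "tool_rot": TCP orientation; "force": force on the tool from outside, world axes, zero at the start; "wrist_torque": the same for the moment, N m; "grip_width": finger opening in m.
Only numpy, scipy, OpenCV 4.12 (cv2) and the standard library are available. Lean on these libraries where they do the work, as an engineer would, in place of code of your own. Each camera call takes 0.05 s, during which the arm holds its last target.

## Working session

There is one attempt and no reset: what is moved stays moved. The work goes in short steps, Python scripts to look and compute and a tool call to move; the robot and the scene stay as the last step left them, time stands still between calls to the robot, and variables do not carry over. Pictures are saved under pics/ and viewed, and the job is handed in when it is done.

Besides the shell and the picture viewer there is one more tool, called after "Emit:" as name([rows], argument=value, ...), one row to a line, values as JSON. send_rows: Moves the arm, as the interface text tells. Its arguments: {"type":"object","properties":{"steps":{"type":"array"},"grip_force":{"type":"number"}},"required":["steps"]}

```bash
mkdir -p pics; cat > h.py <<'E'
import numpy as np, cv2
from cell import env
def snap(n,fn):
    c=env.read_camera(n); cv2.imwrite('pics/'+fn,c['pixels'][:,:,::-1]); np.save('pics/'+n+'.npy',c,allow_pickle=True); return c
def load(n): return np.load('pics/'+n+'.npy',allow_pickle=True).item()
def ray(c,u,v):
    a=np.array([(u-c['cx'])/c['fx'],(v-c['cy'])/c['fy']]); p=a.copy()
    for _ in range(30): p=a/(1+c['k1']*(p@p))
    d=np.array(c['rotation'])@np.array([p[0],-p[1],-1]); return np.array(c['position']),d
def pt(c,u,v,z):
    o,d=ray(c,u,v); return o+d*(z-o[2])/d[2]
def proj(c,P):
    q=np.array(c['rotation']).T@(np.array(P)-np.array(c['position'])); a=np.array([q[0]/-q[2],-q[1]/-q[2]])
    a=a*(1+c['k1']*(a@a)); return a[0]*c['fx']+c['cx'],a[1]*c['fy']+c['cy']
E
python3 - <<'E'
from h import *
print(env.get_obs(), env.tcp_to_grasp)
for n in ['scene','top','wrist']:
    c=snap(n,n+'0.png'); print(n,c['position'],c['rotation'],c['fx'],c['k1'])
E
```

```text
{'time_s': 0.0, 'qpos': array([66.1833607 , 18.44019082, -4.0181035 , 83.17346986,  1.2957005 ,
       78.53924532, -3.26006192]), 'joint_velocities': array([ 0.08024523, -0.00752968, -0.02050714, -0.05371528,  0.11695   ,
        0.0413919 , -0.05158358]), 'effort': array([ 6.74703233e-05, -4.91295612e+01, -4.03809054e-01, -3.12534857e+01,
       -6.38373778e-02,  4.36448108e-02,  1.86507564e-04]), 'tool_pos': array([ 0.27058869, -0.59041343,  0.22146158]), 'tool_rot': array([ 1.79994544e+02,  1.07616582e-01, -6.53711292e+01]), 'force': array([ 0.56388487, -0.16177936,  0.74520022]), 'wrist_torque': array([0.00440747, 0.00965926, 0.00222846]), 'grip_width': 0.08708264229860507} 0.0187
scene [ 0.07799174 -0.52691769  0.4390281 ] [ 65.24923559   0.56365526 -38.41767665] 409.9789984940247 -0.14216930368577643
top [0.48043334 0.10481146 1.03826759] [  4.74586616  -0.65822721 -89.06254681] 454.2637347285084 -0.1800029480404126
wrist [ 0.34689771 -0.55672501  0.38389296] [-17.65132401   0.15831262 -65.39413105] 273.21966348781615 -0.044016886534696396
```

```bash
sed -i "s/np.array(c\['rotation'\])/R(c)/g" h.py; cat >> h.py <<'E'
from scipy.spatial.transform import Rotation
def R(c): return Rotation.from_euler('xyz',c['rotation'],degrees=True).as_matrix()
E
cat h.py | head -20
```

```text
import numpy as np, cv2
from cell import env
def snap(n,fn):
    c=env.read_camera(n); cv2.imwrite('pics/'+fn,c['pixels'][:,:,::-1]); np.save('pics/'+n+'.npy',c,allow_pickle=True); return c
def load(n): return np.load('pics/'+n+'.npy',allow_pickle=True).item()
def ray(c,u,v):
    a=np.array([(u-c['cx'])/c['fx'],(v-c['cy'])/c['fy']]); p=a.copy()
    for _ in range(30): p=a/(1+c['k1']*(p@p))
    d=R(c)@np.array([p[0],-p[1],-1]); return np.array(c['position']),d
def pt(c,u,v,z):
    o,d=ray(c,u,v); return o+d*(z-o[2])/d[2]
def proj(c,P):
    q=R(c).T@(np.array(P)-np.array(c['position'])); a=np.array([q[0]/-q[2],-q[1]/-q[2]])
    a=a*(1+c['k1']*(a@a)); return a[0]*c['fx']+c['cx'],a[1]*c['fy']+c['cy']
from scipy.spatial.transform import Rotation
def R(c): return Rotation.from_euler('xyz',c['rotation'],degrees=True).as_matrix()
```

View pics/scene0.png

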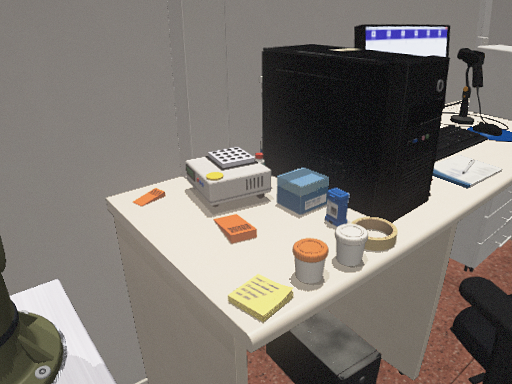

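View pics/top0.png

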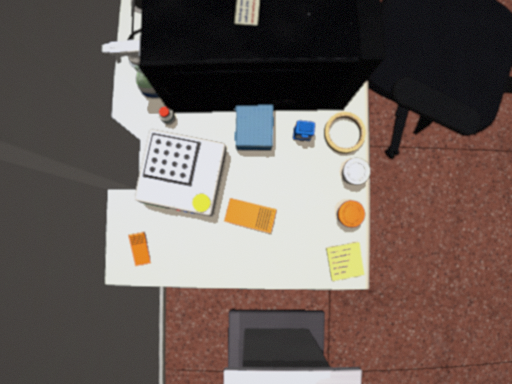

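View pics/wrist0.png

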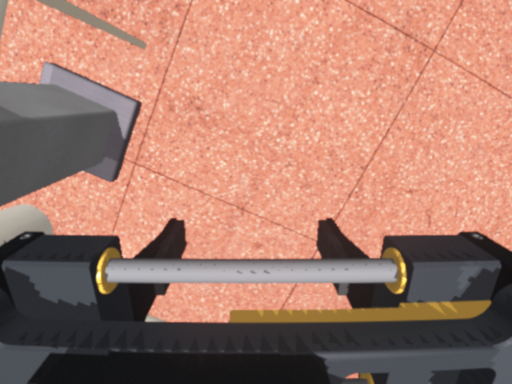

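Candidates: the large orange wedge at top (251,216) beside the heater, and the small orange wedge at top (140,249); the orange cup lid at (351,214) is no wedge. Closer crop to check the size and thin end.

```bash
python3 - <<'E'
from h import *
t=load('top'); s=load('scene')
a=cv2.resize(t['pixels'][110:290,100:300][:,:,::-1],(800,720),interpolation=cv2.INTER_CUBIC)[:600]
cv2.imwrite('pics/tc.png',a)
b=cv2.resize(s['pixels'][140:260,120:280][:,:,::-1],(800,600),interpolation=cv2.INTER_CUBIC)
cv2.imwrite('pics/sc.png',b)
for u,v in [(251,216),(202,203),(140,249),(106,288),(369,288)]: print(u,v,pt(t,u,v,0))
E
```

```text
251 216 [0.50561414 0.10155638 0.        ]
202 203 [0.53336011 0.21430663 0.        ]
140 249 [0.42483057 0.35522891 0.        ]
106 288 [0.33210448 0.43402808 0.        ]
369 288 [ 0.34308984 -0.17325355  0.        ]
```

View pics/tc.png

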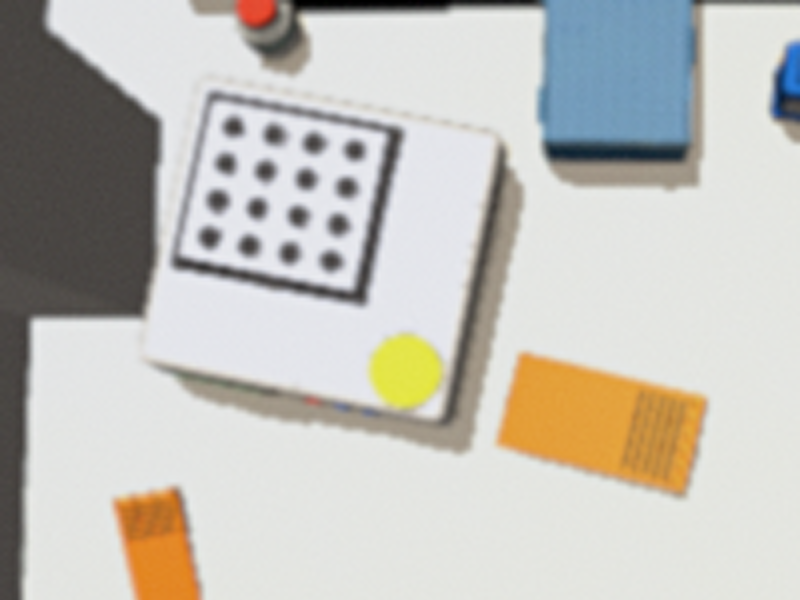

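View pics/sc.png

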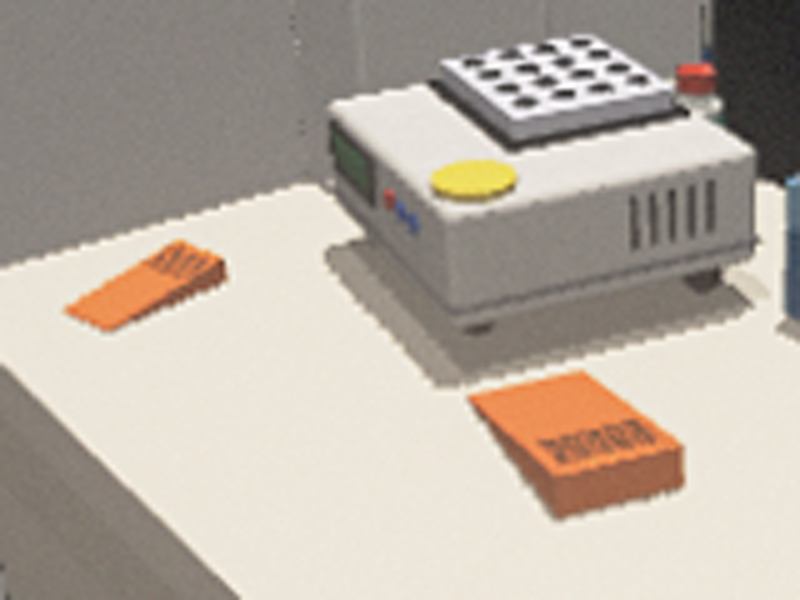

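Top crop: the wedge chosen has its thin end at crop (510,398) and ridged thick end at (697,447). The heater pad is at (406,371), and the decoy wedge is clearly smaller.

```bash
python3 - <<'E'
from h import *
t=load('top'); s=load('scene')
def q(u,v,z): return pt(t,100+(u-1.5)/4,110+(v-1.5)/4,z)
def m(img,lo,hi,roi):
    hsv=cv2.cvtColor(img,cv2.COLOR_RGB2HSV); k=cv2.inRange(hsv,lo,hi); z=np.zeros_like(k); z[roi[1]:roi[3],roi[0]:roi[2]]=1; return k*z
k=m(t['pixels'],(20,120,100),(40,255,255),(180,180,225,225)); M=cv2.moments(k,True); u,v=M['m10']/M['m00'],M['m01']/M['m00']; pt_pad=pt(t,u,v,.085); print('pad top cam',u,v,pt_pad,M['m00'])
k=m(s['pixels'],(20,120,100),(40,255,255),(195,160,235,190)); M=cv2.moments(k,True); us,vs=M['m10']/M['m00'],M['m01']/M['m00']; print('pad scene',us,vs,pt(s,us,vs,.085))
th=[q(521,353,.002),q(498,443,.002)]; tk=[q(707,398,.02),q(687,495,.02)]
k=m(t['pixels'],(5,150,100),(19,255,255),(210,185,285,245)); 
r=cv2.minAreaRect(cv2.findNonZero(k)); print(r)
print(th,tk)
tip=sum(th)/2; bk=sum(tk)/2; d=tip-bk; print('tip',tip,'back',bk,'len',np.linalg.norm(d[:2]),'w',np.linalg.norm(th[0]-th[1]),np.linalg.norm(tk[0]-tk[1]),'dir',np.degrees(np.arctan2(d[1],d[0])))
H=[q(205,75,.08),q(502,133,.08),q(450,422,.08),q(145,358,.08)]
for i in range(4):
    e=H[(i+1)%4]-H[i]; print(np.linalg.norm(e),np.degrees(np.arctan2(e[1],e[0])))
print('cent',sum(H)/4)
# scene wedge: crop 5x offset (120,140)
def qs(u,v,z): return pt(s,120+(u-2)/5,140+(v-2)/5,z)
for a in [(470,398,.002),(582,373,.002),(556,472,.02),(683,447,.02),(558,518,0),(683,485,0)]: print(a,qs(*a))
E
```

```text
pad top cam 200.94915254237287 202.38135593220338 [0.53028932 0.20759306 0.085     ] 236.0
pad scene 214.2970297029703 175.4851485148515 [0.52477529 0.20287592 0.085     ]
((249.94122314453125, 215.23532104492188), (47.051910400390625, 23.283418655395508), 14.03624439239502)
[array([0.54612526, 0.15054128, 0.002     ]), array([0.49453272, 0.16261974, 0.002     ])] [array([0.52147428, 0.04494339, 0.02      ]), array([0.4670068 , 0.05540176, 0.02      ])]
tip [0.52032899 0.15658051 0.002     ] back [0.49424054 0.05017258 0.02      ] len 0.1095593712900622 w 0.052987537293643 0.055462456178046536 dir 76.22429871582048
0.16458463301922394 -100.43423073922892
0.15660229085837407 171.1801485819523
0.1671362929052532 79.38642854610077
0.15602808080507696 -9.75081435399459
cent [0.59658915 0.25336151 0.08      ]
(470, 398, 0.002) [0.49130503 0.1622935  0.002     ]
(582, 373, 0.002) [0.5435544  0.14993086 0.002     ]
(556, 472, 0.02) [0.46764236 0.06048243 0.02      ]
(683, 447, 0.02) [0.51895574 0.04404634 0.02      ]
(558, 518, 0) [0.4662482  0.05849603 0.        ]
(683, 485, 0) [0.52082626 0.04684058 0.        ]
```

```bash
cat >> h.py <<'E'
def Rt(yaw,al): # jaw yaw deg; tool leans so fingers point al deg toward push dir (yaw+90)
    y,a=np.radians([yaw,al]); x=np.array([np.cos(y),np.sin(y),0]); p=np.array([-np.sin(y),np.cos(y),0])
    z=np.array([0,0,-np.cos(a)])+np.sin(a)*p; return np.c_[x,np.cross(z,x),z]
def rel(P,Rm,o=None):
    o=o or env.get_obs(); C=Rotation.from_euler('xyz',o['tool_rot'],degrees=True)
    d=C.as_matrix().T@(np.array(P)-o['tool_pos']); w=(C.inv()*Rotation.from_matrix(Rm)).as_rotvec()
    print('shift',d.round(4),'turn',w.round(4),'norm',np.linalg.norm(d).round(4),np.degrees(np.linalg.norm(w)).round(1)); return d,w
def st():
    o=env.get_obs(); print(round(o['time_s'],2),'pos',o['tool_pos'].round(4),'rot',o['tool_rot'].round(2),'F',o['force'].round(2),'g',round(o['grip_width'],4)); return o
E
python3 - <<'E'
from h import *
d,w=rel([0.478,-0.02,0.15],Rt(-13,15))
d,w=rel([0.478,-0.02,0.20],Rt(-13,15))
E
```

```text
shift [-0.4321 -0.4263  0.0723] turn [ 0.2427 -0.1183 -0.9088] norm 0.6113 54.3
shift [-0.4322 -0.4263  0.0223] turn [ 0.2427 -0.1183 -0.9088] norm 0.6074 54.3
```

Emit:
send_rows([
  [[-0.028,-0.028,0.0],[0.016,-0.008,-0.06],0.02],
  [[-0.056,-0.056,0.002],[0.032,-0.016,-0.12],0.02],
  [[-0.084,-0.084,0.004],[0.048,-0.024,-0.18],0.02],
  [[-0.112,-0.112,0.006],[0.064,-0.032,-0.24],0.02],
  [[-0.14,-0.14,0.008],[0.08,-0.04,-0.3],0.02],
])

```text
time_s: 0.57
tool_pos: [0.3399, -0.4033, 0.2142]
tool_rot: [-175.1, 1.6, -48.0]
force: [0.7, 0.2, -0.1]
grip_width: 0.0617
```

```bash
python3 -c "
from h import *
st(); rel([0.478,-0.02,0.18],Rt(-13,15))"
```

```text
0.57 pos [ 0.3399 -0.4033  0.2142] rot [-175.1     1.61  -47.96] F [ 0.75  0.22 -0.12] g 0.0617
shift [-0.1912 -0.3546  0.0701] turn [ 0.1622 -0.0787 -0.6063] norm 0.4089 36.2
```

Emit:
send_rows([
  [[-0.019,-0.035,0.007],[0.016,-0.008,-0.06],0.02],
  [[-0.038,-0.07,0.014],[0.032,-0.016,-0.12],0.02],
  [[-0.057,-0.105,0.021],[0.048,-0.024,-0.18],0.02],
  [[-0.076,-0.14,0.028],[0.064,-0.032,-0.24],0.02],
  [[-0.095,-0.175,0.035],[0.08,-0.04,-0.3],0.02],
])

```text
time_s: 0.98
tool_pos: [0.4081, -0.2139, 0.1968]
tool_rot: [-170.0, 1.6, -30.6]
force: [0.6, 0.1, -0.3]
grip_width: 0.0283
```

```bash
python3 -c "
from h import *
st(); rel([0.478,-0.02,0.16],Rt(-13,15))"
```

```text
0.98 pos [ 0.4081 -0.2139  0.1968] rot [-170.01    1.62  -30.61] F [ 0.64  0.06 -0.35] g 0.0283
shift [-0.0375 -0.1928  0.0725] turn [ 0.0825 -0.0391 -0.3062] norm 0.2093 18.3
```

Emit:
send_rows([
  [[-0.007,-0.038,0.014],[0.016,-0.008,-0.06],0.018],
  [[-0.015,-0.076,0.029],[0.032,-0.016,-0.12],0.018],
  [[-0.022,-0.115,0.043],[0.049,-0.024,-0.18],0.018],
  [[-0.03,-0.154,0.058],[0.066,-0.032,-0.24],0.018],
  [[-0.037,-0.19,0.072],[0.082,-0.039,-0.306],0.018],
])

```text
time_s: 1.4
tool_pos: [0.4775, -0.0228, 0.1598]
tool_rot: [-165.0, -0.0, -13.0]
force: [1.1, -0.1, 0.6]
grip_width: 0.0183
```

```bash
python3 -c "
from h import *
st(); rel([0.481,-0.005,0.011],Rt(-13,15)); snap('wrist','w1.png'); snap('top','t1.png')"
```

```text
1.4 pos [ 0.4775 -0.0228  0.1598] rot [-1.6503e+02 -2.0000e-02 -1.3000e+01] F [ 1.06 -0.12  0.62] g 0.0183
shift [-0.0006  0.0209  0.1485] turn [ 0.0006 -0.0004  0.0001] norm 0.1499 0.0
```

View pics/w1.png

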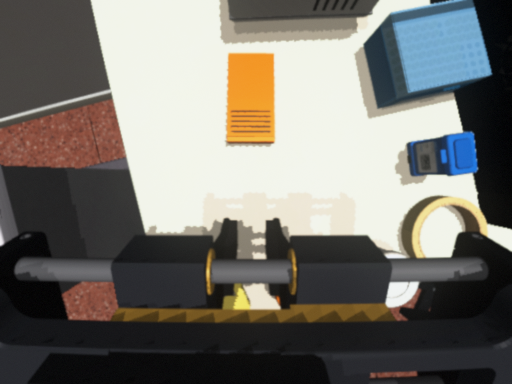

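View pics/t1.png

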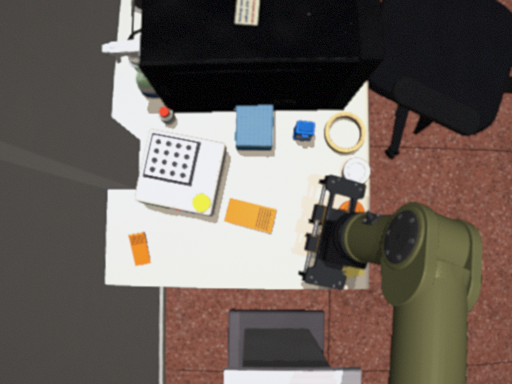

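```bash
python3 -c "
from h import *
c=load('wrist')
for p in [(227,139,.02),(274,139,.02),(229,54,.002),(273,54,.002)]: print(p,pt(c,*p))
t=load('top')
for p in [(351,214,.062),(356,171,.062)]: print(p,pt(t,*p))
print(proj(c,[0.481,-0.005,0.0]))
a=cv2.resize(c['pixels'][40:160,200:300][:,:,::-1],(600,720)) [:600]
"
```

```text
(227, 139, 0.02) [0.46815375 0.05997669 0.02      ]
(274, 139, 0.02) [0.52121459 0.04769952 0.02      ]
(229, 54, 0.002) [0.49292949 0.16270685 0.002     ]
(273, 54, 0.002) [0.54515096 0.15061082 0.002     ]
(351, 214, 0.062) [ 0.5115863 -0.1152103  0.062    ]
(356, 171, 0.062) [ 0.60583134 -0.12645757  0.062     ]
(np.float64(250.4816569193358), np.float64(190.037207833619))
```

Emit:
send_rows([
  [[0,0.005,0.03],[0,0,0],0.018],
  [[0,0.009,0.06],[0,0,0],0.018],
  [[0,0.013,0.09],[0,0,0],0.018],
  [[0,0.017,0.12],[0,0,0],0.018],
  [[0,0.021,0.142],[0,0,0],0.018],
])

```text
time_s: 1.92
tool_pos: [0.4796, -0.009, 0.0153]
tool_rot: [-165.1, 0.1, -13.2]
force: [0.0, -1.0, -0.4]
grip_width: 0.018
```

```bash
python3 -c "
from h import *
st(); rel([0.487,0.0213,0.010],Rt(-13,15));rel([0.4905,0.036,0.010],Rt(-13,15)); snap('wrist','w2.png');snap('scene','s2.png')
import numpy
print(env.get_obs()['force'])"
```

```text
1.92 pos [ 0.4796 -0.009   0.0153] rot [-1.6507e+02  1.4000e-01 -1.3180e+01] F [ 0.01 -0.98 -0.36] g 0.018
shift [ 0.0003 -0.0287  0.0131] turn [ 0.0013  0.0016 -0.0037] norm 0.0316 0.2
shift [ 0.0003 -0.0433  0.017 ] turn [ 0.0013  0.0016 -0.0037] norm 0.0466 0.2
[-0.44973529 -0.25400589 -0.73037203]
```

View pics/w2.png

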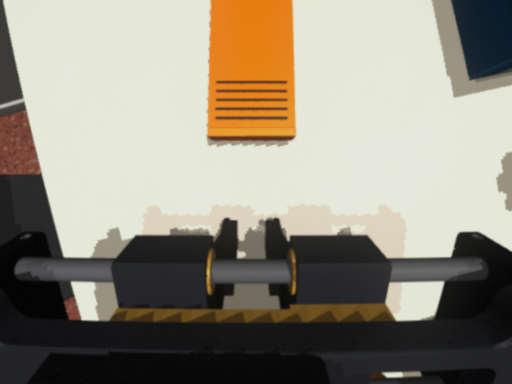

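View pics/s2.png

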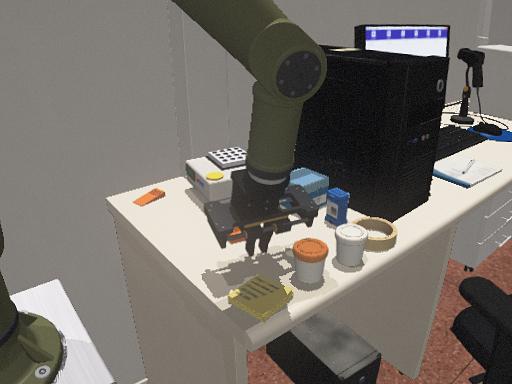

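Emit:
send_rows([
  [[0,-0.007,0.004],[0,0,0],0.018],
  [[0,-0.014,0.007],[0,0,0],0.018],
  [[0,-0.021,0.01],[0,0,0],0.018],
  [[0,-0.028,0.0125],[0,0,0],0.018],
  [[0,-0.034,0.014],[0,0,0],0.018],
])

```text
time_s: 2.43
tool_pos: [0.4903, 0.0277, 0.0137]
tool_rot: [-165.1, -0.1, -13.1]
force: [-0.4, -0.7, -0.3]
grip_width: 0.018
```

Emit:
send_rows([
  [[0,-0.005,0.0013],[0,0,0],0.018],
  [[0,-0.01,0.0026],[0,0,0],0.018],
  [[0,-0.015,0.004],[0,0,0],0.018],
  [[0,-0.02,0.0053],[0,0,0],0.018],
  [[0,-0.025,0.0066],[0,0,0],0.018],
])

```text
time_s: 2.85
tool_pos: [0.4954, 0.052, 0.0129]
tool_rot: [-165.1, 0.0, -13.2]
force: [0.6, -1.6, 0.9]
grip_width: 0.0177
```

```bash
python3 -c "
from h import *
st(); snap('wrist','w3.png')"
```

```text
2.85 pos [0.4954 0.052  0.0129] rot [-1.6506e+02  1.0000e-02 -1.3190e+01] F [ 0.55 -1.61  0.88] g 0.0177
```

View pics/w3.png

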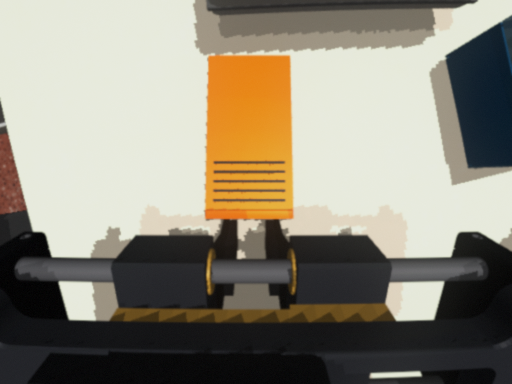

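Emit:
send_rows([
  [[0,-0.005,0.0013],[0,0,0],0.018],
  [[0,-0.01,0.0026],[0,0,0],0.018],
  [[0,-0.015,0.004],[0,0,0],0.018],
  [[0,-0.02,0.0054],[0,0,0],0.018],
  [[0,-0.025,0.007],[0,0,0],0.018],
])

```text
time_s: 3.32
tool_pos: [0.5013, 0.0776, 0.0125]
tool_rot: [-165.1, 0.0, -13.2]
force: [-0.7, 0.1, 0.3]
grip_width: 0.0177
```

Emit:
send_rows([
  [[0,-0.004,0.0011],[0,0,0],0.018],
  [[0,-0.008,0.0022],[0,0,0],0.018],
  [[0,-0.012,0.0033],[0,0,0],0.018],
  [[0,-0.016,0.0045],[0,0,0],0.018],
  [[0,-0.02,0.0056],[0,0,0],0.018],
])

```text
time_s: 3.73
tool_pos: [0.506, 0.0976, 0.0123]
tool_rot: [-165.1, 0.0, -13.2]
force: [-0.4, -0.5, 0.9]
grip_width: 0.0179
```

```bash
python3 -c "
from h import *
st(); snap('wrist','w4.png'); snap('top','t4.png'); st()"
```

```text
3.73 pos [0.506  0.0976 0.0123] rot [-1.6505e+02  1.0000e-02 -1.3170e+01] F [-0.39 -0.55  0.89] g 0.0179
3.83 pos [0.5059 0.0983 0.0123] rot [-1.6502e+02  1.0000e-02 -1.3100e+01] F [0.2  0.46 0.91] g 0.0181
```

View pics/w4.png

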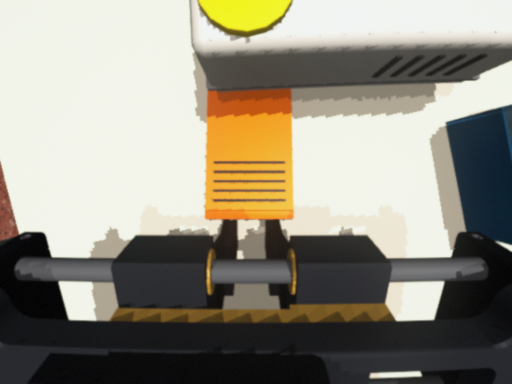

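View pics/t4.png

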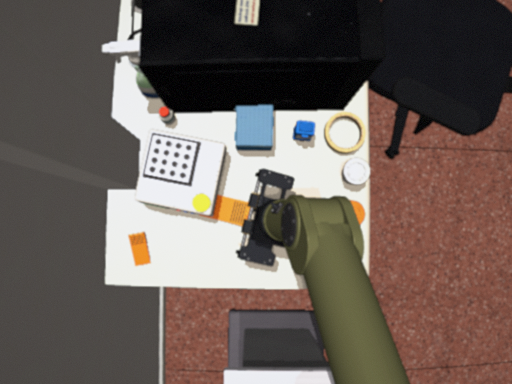

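Emit:
send_rows([
  [[0,-0.0012,0.0003],[0,0,0],0.018],
  [[0,-0.0024,0.0006],[0,0,0],0.018],
  [[0,-0.0036,0.001],[0,0,0],0.018],
  [[0,-0.0048,0.0013],[0,0,0],0.018],
  [[0,-0.006,0.0016],[0,0,0],0.018],
])

```text
time_s: 4.25
tool_pos: [0.5073, 0.1033, 0.0123]
tool_rot: [-165.1, 0.0, -13.2]
force: [-0.3, -0.5, -0.2]
grip_width: 0.018
```

Emit:
send_rows([
  [[0,-0.001,0.0003],[0,0,0],0.018],
  [[0,-0.002,0.0006],[0,0,0],0.018],
  [[0,-0.003,0.0008],[0,0,0],0.018],
  [[0,-0.004,0.001],[0,0,0],0.018],
  [[0,-0.004,0.001],[0,0,0],0.018],
])

```text
time_s: 4.67
tool_pos: [0.5082, 0.1076, 0.0124]
tool_rot: [-165.0, 0.0, -13.1]
force: [0.2, 0.1, -0.7]
grip_width: 0.0179
```

Emit:
send_rows([
  [[0,-0.001,0.0003],[0,0,0],0.018],
  [[0,-0.002,0.0006],[0,0,0],0.018],
  [[0,-0.003,0.0008],[0,0,0],0.018],
  [[0,-0.003,0.0008],[0,0,0],0.018],
  [[0,-0.003,0.0008],[0,0,0],0.018],
])

```text
time_s: 5.08
tool_pos: [0.509, 0.1106, 0.0124]
tool_rot: [-165.0, 0.0, -13.2]
force: [-0.5, 0.1, 0.7]
grip_width: 0.0181
```

Emit:
send_rows([
  [[0,-0.001,0.0003],[0,0,0],0.018],
  [[0,-0.002,0.0006],[0,0,0],0.018],
  [[0,-0.003,0.0008],[0,0,0],0.018],
  [[0,-0.003,0.0008],[0,0,0],0.018],
  [[0,-0.003,0.0008],[0,0,0],0.018],
])

```text
time_s: 5.5
tool_pos: [0.5097, 0.1132, 0.0123]
tool_rot: [-165.1, 0.0, -13.2]
force: [0.1, -1.0, -0.1]
grip_width: 0.0181
```

Emit:
send_rows([
  [[0,-0.0008,0.0002],[0,0,0],0.018],
  [[0,-0.0016,0.0004],[0,0,0],0.018],
  [[0,-0.0024,0.0006],[0,0,0],0.018],
  [[0,-0.003,0.0008],[0,0,0],0.018],
  [[0,-0.003,0.0008],[0,0,0],0.018],
])

```text
time_s: 5.92
tool_pos: [0.5104, 0.1157, 0.0123]
tool_rot: [-165.1, 0.0, -13.2]
force: [-1.3, -5.2, 2.1]
grip_width: 0.0181
```

```bash
python3 -c "
from h import *
st(); c=snap('wrist','w5.png'); st()
print(pt(c,206,212,.02),pt(c,293,212,.02))"
```

```text
5.92 pos [0.5104 0.1157 0.0123] rot [-1.651e+02  1.000e-02 -1.319e+01] F [-1.33 -5.16  2.07] g 0.0181
5.97 pos [0.5104 0.1158 0.0123] rot [-1.6509e+02  1.0000e-02 -1.3180e+01] F [-1.06 -4.28  1.25] g 0.0182
[0.48624362 0.1359494  0.02      ] [0.53951364 0.12346248 0.02      ]
```

View pics/w5.png

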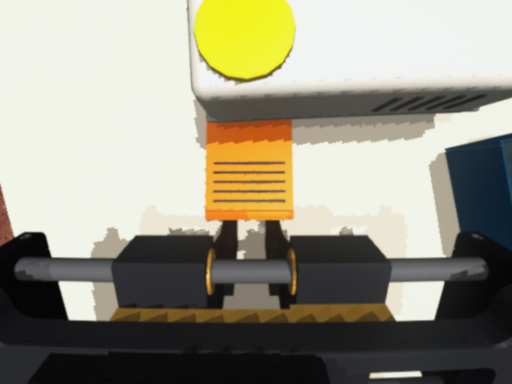

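Emit:
send_rows([
  [[0,-0.0004,0.0001],[0,0,0],0.018],
  [[0,-0.0008,0.0002],[0,0,0],0.018],
  [[0,-0.0008,0.0002],[0,0,0],0.018],
  [[0,-0.0008,0.0002],[0,0,0],0.018],
  [[0,-0.0008,0.0002],[0,0,0],0.018],
])

```text
time_s: 6.38
tool_pos: [0.5106, 0.1163, 0.0123]
tool_rot: [-165.1, 0.0, -13.2]
force: [-1.3, -4.7, 1.9]
grip_width: 0.0179
```

```bash
python3 -c "
from h import *
for i in range(4): st(); c=env.read_camera('top')
"
```

```text
6.38 pos [0.5106 0.1163 0.0123] rot [-1.6511e+02  1.0000e-02 -1.3190e+01] F [-1.32 -4.66  1.93] g 0.0179
6.43 pos [0.5105 0.1163 0.0122] rot [-1.6511e+02  2.0000e-02 -1.3190e+01] F [-1.65 -5.46  1.65] g 0.018
6.48 pos [0.5105 0.1163 0.0122] rot [-1.651e+02  1.000e-02 -1.320e+01] F [-1.16 -5.76  1.66] g 0.0184
6.53 pos [0.5105 0.1163 0.0122] rot [-1.651e+02  1.000e-02 -1.319e+01] F [-1.62 -5.31  1.6 ] g 0.0176
```

Emit:
send_rows([
  [[0,-0.0005,0.0001],[0,0,0],0.018],
  [[0,-0.001,0.0002],[0,0,0],0.018],
  [[0,-0.001,0.0002],[0,0,0],0.018],
  [[0,-0.001,0.0002],[0,0,0],0.018],
  [[0,-0.001,0.0002],[0,0,0],0.018],
])

```text
time_s: 7.0
tool_pos: [0.5108, 0.117, 0.0123]
tool_rot: [-165.1, 0.0, -13.2]
force: [-1.0, -6.6, 2.6]
grip_width: 0.0183
```

```bash
python3 -c "
from h import *
for i in range(3): st(); c=env.read_camera('top')
"
```

```text
7.0 pos [0.5108 0.117  0.0123] rot [-1.6513e+02  1.0000e-02 -1.3200e+01] F [-1.01 -6.62  2.61] g 0.0183
7.05 pos [0.5107 0.117  0.0122] rot [-1.6513e+02  1.0000e-02 -1.3200e+01] F [-1.61 -7.1   2.4 ] g 0.0177
7.1 pos [0.5107 0.117  0.0123] rot [-1.6513e+02  1.0000e-02 -1.3200e+01] F [-1.94 -7.08  2.45] g 0.018
```

Emit:
send_rows([
  [[0,0.004,-0.001],[0,0,0],0.018],
  [[0,0.012,-0.0032],[0,0,0],0.018],
  [[0,0.021,-0.0057],[0,0,0],0.018],
  [[0,0.03,-0.008],[0,0,0],0.018],
  [[0,0.04,-0.0107],[0,0,0],0.018],
])

```text
time_s: 7.57
tool_pos: [0.5011, 0.0774, 0.0124]
tool_rot: [-165.0, 0.0, -13.2]
force: [0.2, -0.2, 0.2]
grip_width: 0.0177
```

```bash
python3 -c "
from h import *
st(); c=snap('wrist','w6.png'); c=snap('top','t6.png');c=snap('scene','s6.png');st();rel([.5,.075,.16],Rt(-13,0))
t=load('top')
hsv=cv2.cvtColor(t['pixels'],cv2.COLOR_RGB2HSV); k=cv2.inRange(hsv,(20,120,100),(40,255,255)); k[:180]=0;k[225:]=0;k[:,:180]=0;k[:,225:]=0
M=cv2.moments(k,True); u,v=M['m10']/M['m00'],M['m01']/M['m00'];print(u,v,pt(t,u,v,.085))
"
```

```text
7.57 pos [0.5011 0.0774 0.0124] rot [-1.6502e+02  2.0000e-02 -1.3160e+01] F [ 0.19 -0.24  0.16] g 0.0177
7.72 pos [0.5014 0.0767 0.0124] rot [-1.6505e+02  2.0000e-02 -1.3310e+01] F [ 0.3  -0.07  0.58] g 0.018
shift [-0.001  -0.0361 -0.1431] turn [-0.2609 -0.0004 -0.0054] norm 0.1476 15.0
200.90869565217392 202.2478260869565 [0.53056897 0.20768548 0.085     ]
```

View pics/w6.png

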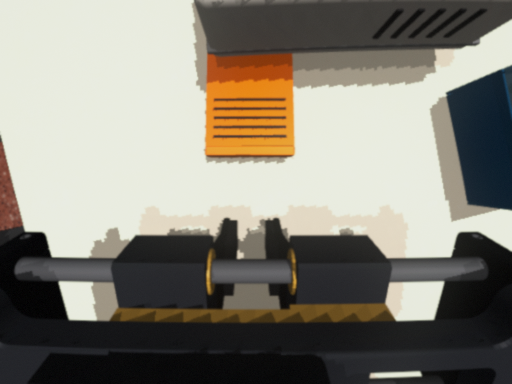

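View pics/s6.png

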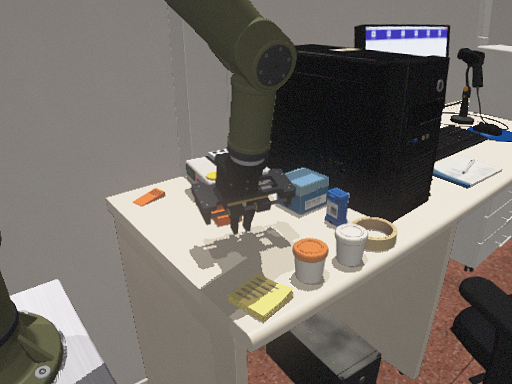

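Emit:
send_rows([
  [[0,-0.007,-0.029],[0,0,0],0.0],
  [[0,-0.014,-0.058],[-0.04,0,0],0.0],
  [[0,-0.021,-0.086],[-0.11,0,0],0.0],
  [[0,-0.028,-0.115],[-0.18,0,0],0.0],
  [[-0.001,-0.036,-0.143],[-0.261,0,-0.005],0.0],
])

```text
time_s: 8.13
tool_pos: [0.5001, 0.0754, 0.162]
tool_rot: [179.8, -0.1, -13.0]
force: [0.8, -0.3, -0.5]
grip_width: 0.0011
```

```bash
python3 -c "
from h import *
st(); c=snap('wrist','w7.png')
hsv=cv2.cvtColor(c['pixels'],cv2.COLOR_RGB2HSV); k=cv2.inRange(hsv,(20,150,120),(40,255,255)); k[200:]=0
n,l,s,ce=cv2.connectedComponentsWithStats(k); i=1+s[1:,4].argmax(); print(s[i],ce[i],pt(c,*ce[i],.085)); rel([.529,.205,.105],Rt(-13,0))
"
```

```text
8.13 pos [0.5001 0.0754 0.162 ] rot [ 1.7979e+02 -1.4000e-01 -1.3010e+01] F [ 0.76 -0.32 -0.47] g 0.0011
[ 225    3   49   54 2012] [248.83996024  29.56759443] [0.52942972 0.20837872 0.085     ]
shift [-0.0031 -0.1265  0.0629] turn [ 0.0023 -0.0119  0.0073] norm 0.1413 0.8
```

View pics/w7.png

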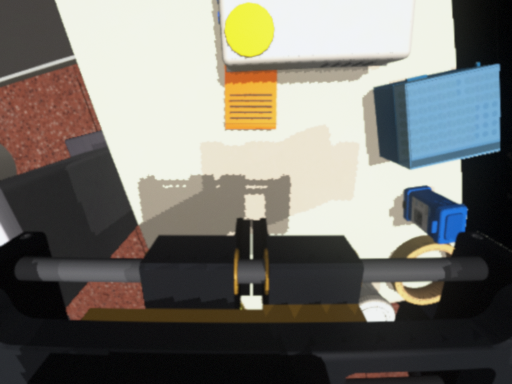

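Emit:
send_rows([
  [[0,-0.026,0.005],[0,0,0],0.0],
  [[-0.001,-0.052,0.012],[0,0,0],0.0],
  [[-0.001,-0.078,0.025],[0,-0.005,0.003],0.0],
  [[-0.002,-0.104,0.042],[0.001,-0.008,0.005],0.0],
  [[-0.003,-0.129,0.06],[0.002,-0.012,0.007],0.0],
])

```text
time_s: 8.6
tool_pos: [0.5261, 0.2048, 0.0997]
tool_rot: [-179.8, 0.6, -13.3]
force: [1.1, -0.6, -0.5]
grip_width: 0.0008
```

```bash
python3 -c "
from h import *
st(); c=snap('top','t8.png'); c=snap('scene','s8.png'); st(); rel([.5295,.2075,.0875],Rt(-13,0))
cv2.imwrite('pics/s8c.png',cv2.resize(c['pixels'][140:260,150:290][:,:,::-1],(700,600)))
"
```

```text
8.6 pos [0.5261 0.2048 0.0997] rot [-179.78    0.62  -13.25] F [ 1.15 -0.6  -0.53] g 0.0008
8.7 pos [0.5229 0.2077 0.0969] rot [-179.75    1.03  -12.88] F [-0.73 -0.19 -0.99] g -0.0001
shift [ 0.0066 -0.0012  0.0093] turn [-0.0043  0.018   0.002 ] norm 0.0115 1.1
```

View pics/s8c.png

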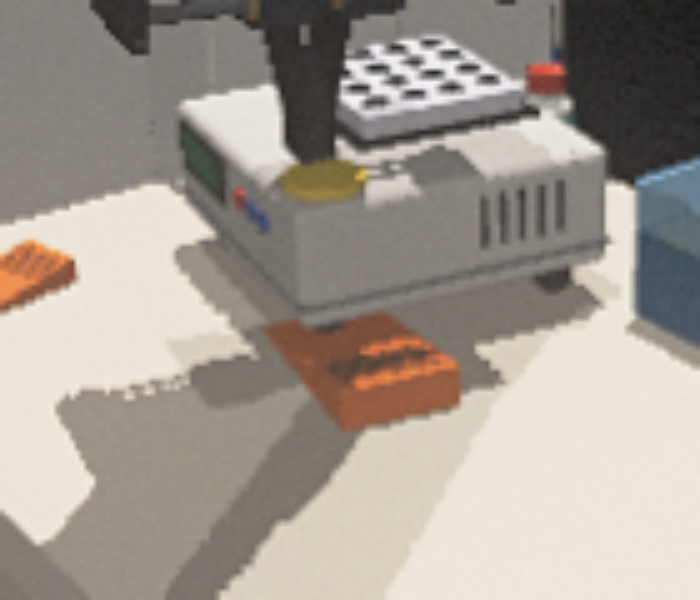

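Emit:
send_rows([
  [[0.002,-0.0005,0.0],[-0.001,0.006,0.0],0.0],
  [[0.004,-0.001,0.0],[-0.002,0.012,0.001],0.0],
  [[0.0065,-0.001,0.002],[-0.004,0.018,0.002],0.0],
  [[0.0065,-0.001,0.005],[-0.004,0.018,0.002],0.0],
  [[0.0065,-0.001,0.007],[-0.004,0.018,0.002],0.0],
])

```text
time_s: 9.12
tool_pos: [0.5328, 0.201, 0.0931]
tool_rot: [179.9, -0.4, -13.5]
force: [-0.2, 0.2, -0.6]
grip_width: 0.0001
```

```bash
python3 -c "
from h import *
for i in range(3): st(); c=env.read_camera('top')
"
```

```text
9.12 pos [0.5328 0.201  0.0931] rot [179.87  -0.44 -13.49] F [-0.2   0.22 -0.6 ] g 0.0001
9.17 pos [0.5323 0.201  0.0926] rot [179.85  -0.38 -13.47] F [ 0.28 -0.72 -0.25] g 0.0004
9.22 pos [0.5322 0.2012 0.0927] rot [179.85  -0.36 -13.46] F [ 0.37  0.11 -0.18] g 0.0006
```

Emit:
send_rows([
  [[-0.002,-0.002,0.0],[0,0,0],0.0],
  [[-0.004,-0.0045,0.0],[0,0,0],0.0],
  [[-0.004,-0.0045,0.002],[0,0,0],0.0],
  [[-0.004,-0.0045,0.004],[0,0,0],0.0],
  [[-0.004,-0.0045,0.005],[0,0,0],0.0],
])

```text
time_s: 9.68
tool_pos: [0.5292, 0.2073, 0.0874]
tool_rot: [179.9, -0.3, -13.4]
force: [-0.0, 1.2, -1.2]
grip_width: 0.0004
```

```bash
python3 -c "
from h import *
for i in range(3): st(); c=env.read_camera('top')
"
```

```text
9.68 pos [0.5292 0.2073 0.0874] rot [179.86  -0.35 -13.38] F [-0.04  1.23 -1.18] g 0.0004
9.73 pos [0.5292 0.2071 0.0872] rot [179.85  -0.33 -13.39] F [ 0.07 -0.51 -0.85] g 0.0004
9.78 pos [0.5293 0.207  0.0874] rot [179.86  -0.33 -13.4 ] F [ 0.65  0.22 -0.83] g 0.0001
```

Above the pad and steady. Lowering to contact in small steps.

Emit:
send_rows([
  [[0,0,0.0005],[0,0,0],0.0],
  [[0,0,0.001],[0,0,0],0.0],
  [[0,0,0.0015],[0,0,0],0.0],
  [[0,0,0.002],[0,0,0],0.0],
  [[0,0,0.002],[0,0,0],0.0],
])

```text
time_s: 10.25
tool_pos: [0.5294, 0.2072, 0.0857]
tool_rot: [179.9, -0.4, -13.4]
force: [0.1, 0.0, 0.3]
grip_width: 0.0005
```

Emit:
send_rows([
  [[0,0,0.0004],[0,0,0],0.0],
  [[0,0,0.0008],[0,0,0],0.0],
  [[0,0,0.001],[0,0,0],0.0],
  [[0,0,0.001],[0,0,0],0.0],
  [[0,0,0.001],[0,0,0],0.0],
])

```text
time_s: 10.67
tool_pos: [0.5295, 0.2073, 0.0851]
tool_rot: [179.9, -0.4, -13.4]
force: [-1.4, -1.2, 3.4]
grip_width: 0.0003
```

Emit:
send_rows([
  [[0,0,0.0004],[0,0,0],0.0],
  [[0,0,0.0008],[0,0,0],0.0],
  [[0,0,0.001],[0,0,0],0.0],
  [[0,0,0.001],[0,0,0],0.0],
  [[0,0,0.001],[0,0,0],0.0],
])

```text
time_s: 11.08
tool_pos: [0.5295, 0.2072, 0.085]
tool_rot: [179.8, -0.4, -13.4]
force: [-3.4, -1.2, 10.7]
grip_width: 0.0005
```

```bash
python3 -c "
from h import *
for i in range(4): st(); c=env.read_camera('top')
"
```

```text
11.08 pos [0.5295 0.2072 0.085 ] rot [179.84  -0.39 -13.4 ] F [-3.37 -1.15 10.69] g 0.0005
11.13 pos [0.5295 0.2072 0.0849] rot [179.84  -0.38 -13.4 ] F [-3.61 -2.28  9.78] g 0.0004
11.18 pos [0.5295 0.2072 0.085 ] rot [179.84  -0.39 -13.4 ] F [-3.25 -1.25 10.05] g 0.0002
11.23 pos [0.5295 0.2072 0.085 ] rot [179.84  -0.39 -13.4 ] F [-3.32 -1.83  9.71] g 0.0002
```

```bash
python3 -c "
from h import *
c=snap('scene','s9.png'); t=snap('top','t9.png'); st()
cv2.imwrite('pics/s9c.png',cv2.resize(c['pixels'][140:260,150:290][:,:,::-1],(700,600)))
cv2.imwrite('pics/t9c.png',cv2.resize(t['pixels'][110:260,100:300][:,:,::-1],(800,600)))
"
```

```text
11.38 pos [0.5295 0.2073 0.085 ] rot [179.84  -0.39 -13.4 ] F [-3.49 -1.59  9.78] g 0.0005
```

View pics/s9c.png

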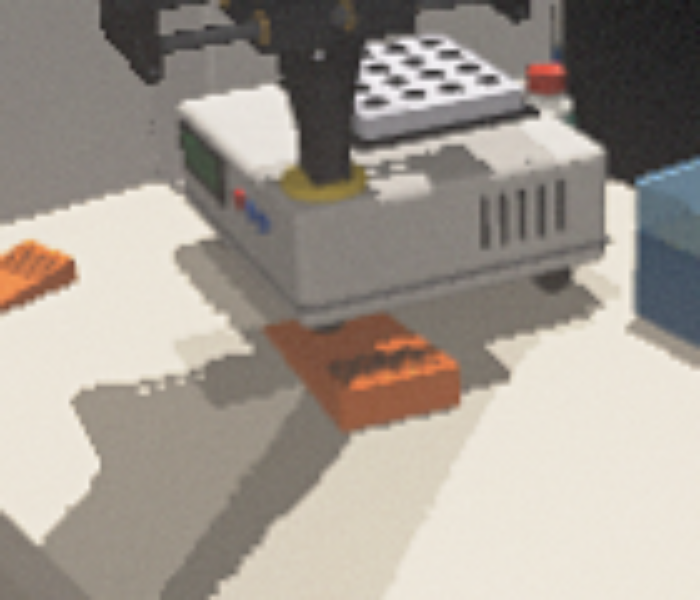

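View pics/t9c.png

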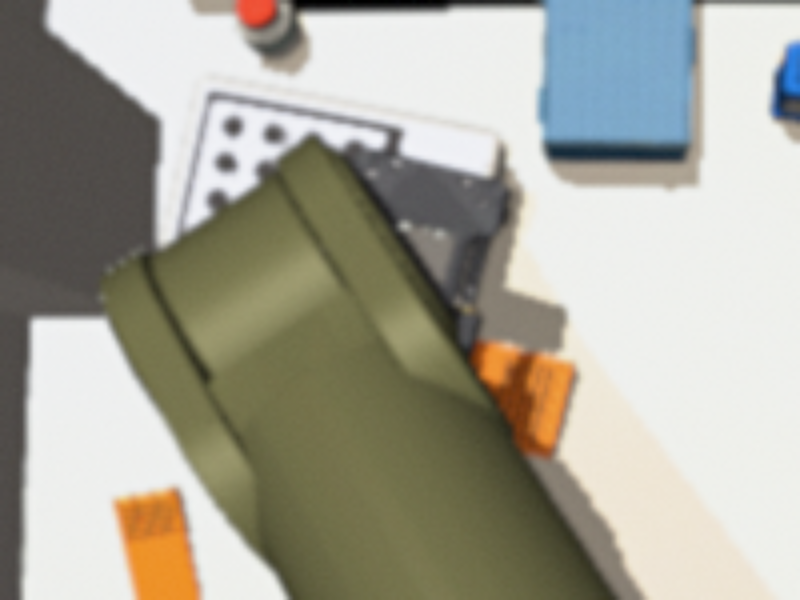

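The fingers are centred on the pad at crop (325,180). The foot at (325,325) sits on the wedge, and the heater edges are where they were. Handing in.

```bash
python3 -c "
from h import *
print(env.sign_off()); st()"
```

```text
the job is handed in; nothing more can be done
None
the job is handed in; nothing more can be done
```

I pushed the large orange wedge, thin end first, under the heater's short foot until it resisted with about 7 N. Then I backed off, closed the fingers and pressed the yellow pad. The job is handed in; sign-off gave no verdict.

- **Press and level:** the press held steady at about 10 N for the last 0.3 s. The fingertips stayed at 85.0 mm, the pad height of a level heater, and sank only about 0.1 mm as the press rose from 3 to 10 N.
- **Wedge and heater:** the last pictures show the foot resting on the wedge and the fingers clear of it. The pad was within 1 mm of its starting position after the push, and the heater's edges showed no visible shift at the end.
- **Bystanders:** I never touched the cups, notes or cartridge. I did not measure their positions again at the end.
- **Disagreements:** the cameras differed by up to 6 mm on the pad's position, so I used the wrist and top views. The press also had a side force of about 3.5 N. My first approach over the pad was 7 mm off, and I corrected it before contact.

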